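Lay out the inspection kit around two vane segments

TASK

Lay out the bench for measuring the two vane segments: stand the steel riser block on the bench midway between the two segments, set the brass setting master upright on the middle of the riser's top, and lay the blue ring gauge flat on the bench directly to the left of the riser (left as seen from the robot, square to the line joining the segments), leaving a gap of about 40 mm between riser and ring. Mark the verdicts: stand the green marker in the middle of the top of the bright segment, the red marker in the middle of the top of the dark one. Let go of everything, and do not shove the roll of white tape out of its place.

Things in the scene. Friction and masses are not known exactly. Their poses are not given: they have to be found in the camera images.
- dark_segment: Dark grey turbine vane segment with copper inlays, fixed; 84 x 90 mm, 70 mm high, flat top. Origin: centre of its underside, z up; x along the line joining the two segments, away from the robot (within 0.25 rad of world x), y to the left seen from the robot. At the near or the far end of the pair; the origins are always 200 mm apart, axes parallel.
- bright_segment: Bright aluminium turbine vane segment with dark inlays, fixed; 84 x 90 mm, 70 mm high, flat top. Origin: centre of its underside, z up; x along the line joining the two segments, away from the robot (within 0.25 rad of world x), y to the left seen from the robot. At the other end of the pair.
- riser: Steel riser block with a round black hole mark, 15 mm, in the middle of its faces, a 40 mm cube, about 0.45 kg, loose on the bench. Origin: centre of its underside; x and y axes square to its side faces, z up.
- master: Brass setting master: plain upright cylinder with two dark bands, 26 mm across, 45 mm high, about 0.19 kg, loose. Origin: centre of its underside, z up along the cylinder.
- ring_gauge: Blue ring gauge lying flat: thick ring, 50 mm outside, 25 mm bore, 30 mm high, about 0.33 kg, loose. Origin: centre of its underside, z up along its axis.
- green_marker: Green verdict marker (accepted), loose, with a round base 44 mm across and 12 mm high and a grip stem 16 mm across standing on it, 46 mm high overall, about 0.12 kg. Origin: centre of its underside, z up.
- red_marker: Red verdict marker (rework), loose, with a round base 44 mm across and 12 mm high and a grip stem 16 mm across standing on it, 46 mm high overall, about 0.12 kg. Origin: centre of its underside, z up.
- tape_roll: Roll of white tape with a cardboard core lying flat among the things, 70 mm across, 35 mm high, loose; not part of the layout, leave it. Origin: centre of its underside.
Not all that is in view belongs to the job. What is shaped like the bright_segment but purple is not meant.

How it is judged:
At the end, for the whole second after the job is handed in: Riser flat on bench midway between segments (15 mm along and across); master upright on it (10 mm); ring flat on bench left of riser, centres 70-100 mm apart, within 20 mm of the midline; green marker on bright, red on dark segment (15 mm); all upright within 0.1 rad, released, at rest (height (world z) of each of riser, ring_gauge below 0.005 m and horizontal distance between riser and dark_segment below 0.115 m and horizontal distance between riser and bright_segment below 0.115 m and y of riser in the frame of dark_segment between -0.015 and 0.015 m and horizontal distance between master and riser below 0.01 m and height (world z) of master between 0.036 and 0.045 m and horizontal distance between ring_gauge and riser between 0.07 and 0.1 m and y of ring_gauge in the frame of dark_segment above 0.05 m and horizontal distance between ring_gauge and bright_segment below 0.17 m and (x of ring_gauge in the frame of dark_segment between 0.08 and 0.12 m or x of ring_gauge in the frame of dark_segment between -0.12 and -0.08 m) and horizontal distance between green_marker and bright_segment below 0.015 m and height (world z) of green_marker between 0.066 and 0.075 m and horizontal distance between red_marker and dark_segment below 0.015 m and height (world z) of red_marker between 0.066 and 0.075 m and angle between each of riser, master, ring_gauge, green_marker, red_marker's own z axis and vertical below 0.1 rad and linear speed of each of riser, master, ring_gauge, green_marker, red_marker below 0.02 m/s and angular speed of each of riser, master, ring_gauge, green_marker, red_marker below 0.2 rad/s); the robot touches nothing.
It fails at once if the tape roll is shoved more than 20 mm (distance of tape_roll from where it was at the start of the episode above 0.02 m).
It also fails if it takes over 128 s, if anything falls off the work surface, if the arm or the gripper's body presses on something with over 40 N, if the wrist force passes 120 N, or if a joint passes its speed limit or range.

ROBOT

A 6-joint arm with a two-finger parallel gripper is mounted at the origin on the work surface. World frame = base frame: x ahead of the robot, y to its left, z up, the work surface at z = 0. Lengths are in m, angles in rad, forces in N, time in s.
With the tool pointing down it reaches from about 0.25 to 0.8 m from the base axis. Payload 8.5 kg.
Tool frame: the origin (TCP) lies midway between the tips of the shut fingers; the grasp point (between the pads) lies 19 mm behind it (manip.hold_point_z is the distance from the TCP to the grasp point, in m); x points along the fingers, y is the direction in which the jaws open and shut, and the axes are right-handed (so a half turn about x gives the same grasp; the last joint's range is limited). The gripper opens to 85 mm and grips with 20 to 120 N. Pads are 22 mm wide; open, the fingers measure 114 mm over their backs; the gripper's body (76 mm by 85 mm) begins 54 mm behind the grasp point. The pads swing forward as they close: fully open they stand 13 mm farther back than shut.
Start: joints at [-1.176, 0.238, -0.013, 1.319, 0, 1.571], TCP at [0.202, -0.485, 0.231] pointing down, gripper open.
Joint ranges: [-2.66, 2.66], [-1.03, 1.9], [-1.14, 1.46], [-1.82, 2.27], [-1.45, 1.34], [-3.14, 3.14]. Speed limits (rad/s): [2.22, 2.22, 2.79, 3.14, 3.14, 3.14].

INTERFACE

Orientations are given as a unit quaternion [w, x, y, z].
In Python, from cell import get_obs, vision, job, manip gives the robot as it stands. The module is installed in compiled form; this text tells all that it offers.
- The arm moves only by the tool jog_arm, never from a script. Its argument "targets" is a list of rows, each a list of 4 numbers: the shift along the tool's x, y, z in m, then the turn about the tool's x in rad. A call has 1 to 12 rows; each row is the pose to reach, as a shift and turn from the pose commanded when the call began, along the tool's axes at that moment; what a row does not reach only later rows make up. A row lasts 1/8 s, in which the tool goes at most 62.5 mm and 10.7 degrees, less where a joint would pass 70% of its speed; a pose out of reach is approached as far as the arm can. A call with a gripper value outside its range is refused whole. "fingers" is the finger opening in m, from 0 to 0.0854, set as the call begins (left out, the last holds). The fingers move at their own pace and stop on an object; the grip force is fixed at half the most. Time passes only in rows, so rows that repeat a pose let the fingers close. It gives the time, the measured TCP pose, the force and the opening at its end, in the units of the state.
- get_obs(): the state, without advancing time (a new reading comes with each control period).
- vision.grab_frame(name): name is "scene" or "side" or "wrist"; returns the picture (400x640x3 uint8, blue, green, red); there is no depth.
- vision.get_calibration(name): a dict with "intrinsics" (3x3 intrinsics, pixels), "rvec" (rotation vector, rad) and "tvec" (3), from world to camera coordinates, as OpenCV has them. Camera axes: x right, y down, z forward; pixel columns grow to the right and rows downward; lengths in m; the calibration is good to about 2 mm. A picture is of the moment at which its call begins: read the wrist's pose just before it. get_calibration takes no time and is no camera call; for the wrist camera it gives the pose at the moment of the call.
- job.job_done(): hands the job in, once; it reports no verdict.
The state is a dict: "time": time; "q": joint angles; "qvel": joint speeds; "effort": joint torques, N m; "tcp_pos": TCP position; "tool_rot": TCP orientation; "wrist_force": force on the tool from outside, world axes, zero at the start; "moment": the same for the moment, N m; "width": finger opening in m.
Only numpy, scipy, OpenCV 4.12 (cv2) and the standard library are available. Lean on these libraries where they do the work, as an engineer would, in place of code of your own. Each camera call takes 0.05 s, during which the arm holds its last target. There are 200 camera calls.

## Working session

There is one attempt and no reset: what is moved stays moved. The work goes in short steps, Python scripts to look and compute and a tool call to move; the robot and the scene stay as the last step left them, time stands still between calls to the robot, and variables do not carry over. Pictures are saved under pics/ and viewed, about 12 in all and at most 16, crops included, and the job is handed in when it is done.

Besides the shell and the picture viewer there is one more tool, called after "Request:" as name(argument=value, ...) on one line, values as JSON. jog_arm: Moves the arm, as the interface text tells. Its arguments: {"type":"object","properties":{"targets":{"type":"array","items":{"type":"array","items":{"type":"number"}}},"fingers":{"type":"number"}},"required":["targets"]}

```bash
mkdir -p pics; python3 - <<'E'
from cell import get_obs, vision, job, manip
import cv2
print(get_obs(), manip.hold_point_z)
for n in("scene","side"):
    cv2.imwrite(f"pics/{n}0.png",vision.grab_frame(n)); print(n,vision.get_calibration(n))
E
```

```text
{'time': 0.0, 'q': array([-1.17596913e+00,  2.38744865e-01, -1.42719355e-02,  1.31924165e+00,
       -2.37459628e-05,  1.57078904e+00]), 'qvel': array([ 0.00050022, -0.00217978, -0.00030137, -0.00079796,  0.0003406 ,
        0.00030843]), 'effort': array([ 3.56723949e-04, -5.38784623e+01,  3.46437085e+01,  1.82273251e-02,
        8.15549629e-05,  2.08473256e-05]), 'tcp_pos': array([ 0.20176267, -0.48420014,  0.23068961]), 'tool_rot': array([-0.1381848 , -0.69326243, -0.1391953 ,  0.69348167]), 'wrist_force': array([ 0.15713118,  0.61569352, -0.80643256]), 'moment': array([ 0.0053414 ,  0.01595807, -0.00260264]), 'width': 0.085470658432889} 0.0187
scene {'intrinsics': array([[419.70518576,   0.        , 318.52946652],
       [  0.        , 419.70518576, 197.08799254],
       [  0.        ,   0.        ,   1.        ]]), 'rvec': array([ 2.17222879,  0.51744216, -0.27029473]), 'tvec': array([-0.47542858, -0.10319454,  1.13618765])}
side {'intrinsics': array([[428.0344459 ,   0.        , 322.93486752],
       [  0.        , 428.0344459 , 198.80866548],
       [  0.        ,   0.        ,   1.        ]]), 'rvec': array([ 0.64894815, -2.61543577,  1.16906921]), 'tvec': array([0.46000855, 0.20008152, 0.96340301])}
```

View pics/scene0.png

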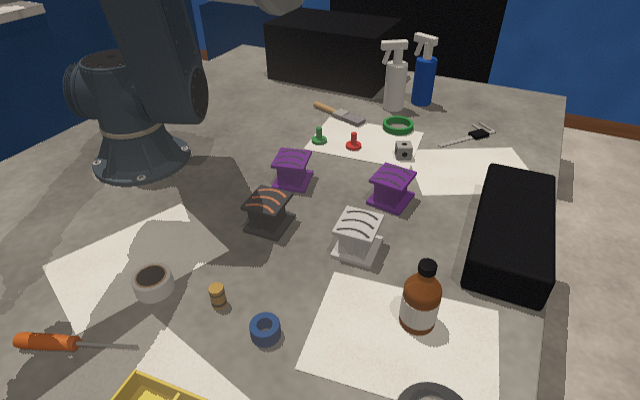

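View pics/side0.png

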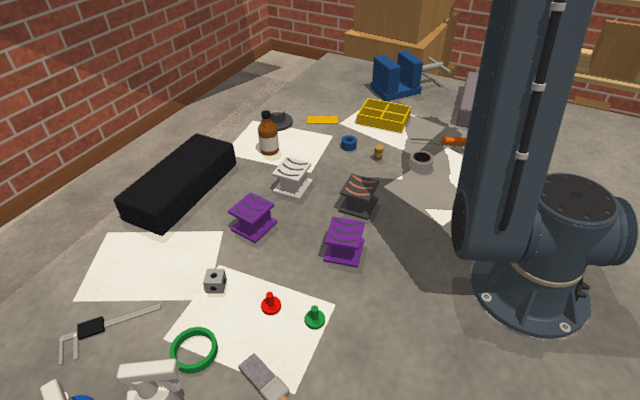

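The scene view shows dark (268,212), bright (358,235), riser (403,150), red (353,142), green (319,137), master (217,295), ring (265,330) and tape (153,282). The side view shows the same things from the other side, and the purple segments are decoys. Next I'll crop the segments from both views.

```bash
cat > h.py <<'E'
import numpy as np, cv2
from cell import get_obs, vision, job, manip
def cal(n):
    c=vision.get_calibration(n); return c["intrinsics"],cv2.Rodrigues(np.array(c["rvec"]))[0],np.array(c["tvec"]).ravel()
def ray(c,uv):
    K,R,t=c; d=R.T@np.linalg.solve(K,[uv[0],uv[1],1]); return -R.T@t,d
def plane(c,uv,z):
    o,d=ray(c,uv); return o+d*(z-o[2])/d[2]
def proj(c,p):
    K,R,t=c; q=K@(R@np.array(p)+t); return q[:2]/q[2]
E
python3 - <<'E'
import cv2,numpy as np
a=cv2.imread("pics/scene0.png"); b=cv2.imread("pics/side0.png")
c1=cv2.resize(a[175:275,230:400],None,fx=4,fy=4,interpolation=cv2.INTER_CUBIC)[:, :680]
c2=cv2.resize(b[145:225,265:395],None,fx=5,fy=5,interpolation=cv2.INTER_CUBIC)
cv2.imwrite("pics/c1.png",c1); cv2.imwrite("pics/c2.png",c2)
E
```

```text
(no output)
```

View pics/c1.png

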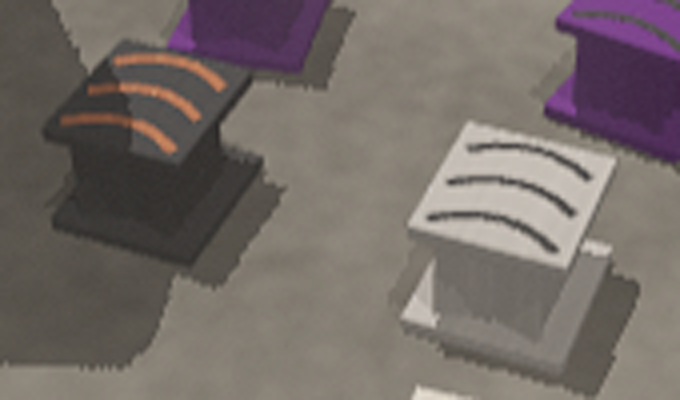

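View pics/c2.png

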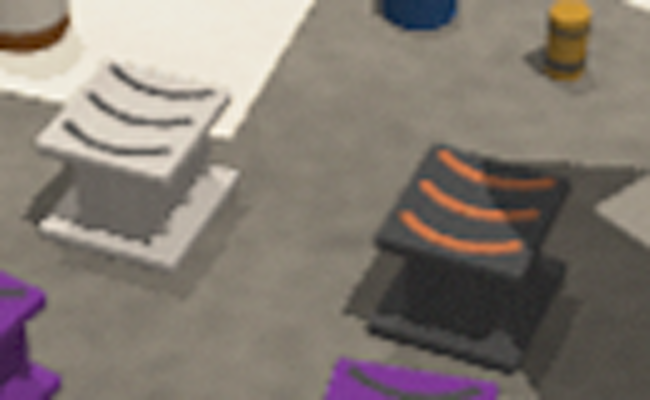

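Crops: the segment tops' four corners are readable in both views. I'll cast them at z=70 mm and find the loose items by colour mask.

```bash
cat > m.py <<'E'
from h import *
S=cal("scene");D=cal("side")
a=cv2.imread("pics/scene0.png"); b=cv2.imread("pics/side0.png")
def cor(L,f,o): return (np.array(L)+.5)/f-.5+np.array(o)
q={("dark","sc"):(S,cor([(122,40),(252,74),(180,158),(45,130)],4,(230,175))),
("bright","sc"):(S,cor([(470,121),(616,157),(566,265),(408,225)],4,(230,175))),
("bright","si"):(D,cor([(110,65),(230,95),(165,178),(38,142)],5,(265,145))),
("dark","si"):(D,cor([(437,145),(570,183),(527,268),(377,240)],5,(265,145)))}
for k,(c,P) in q.items():
    W=np.array([plane(c,p,.07)[:2] for p in P]); e=[np.linalg.norm(W[i]-W[i-1]).round(3) for i in range(4)]
    print(k,W.mean(0).round(4),e,"edge dirs",[round(float(np.degrees(np.arctan2(*(W[i]-W[i-1])[::-1]))),1) for i in range(4)])
boxes={"blue":((240,305,290,355),(335,130,362,155),.015,(100,130,90)),
"brass":((200,278,235,312),(370,143,388,164),.0225,(12,32,90)),
"green":((308,122,332,148),(300,300,330,332),None,(50,80,80)),
"red":((340,128,366,155),(258,288,285,318),None,(0,8,120))}
for n,(b1,b2,z,(lo,hi,s)) in boxes.items():
    for c,im,bx,nm in((S,a,b1,"sc"),(D,b,b2,"si")):
        x0,y0,x1,y1=bx; hsv=cv2.cvtColor(im[y0:y1,x0:x1],cv2.COLOR_BGR2HSV)
        m=cv2.inRange(hsv,(lo,s,30),(hi,255,255)); ys,xs=np.nonzero(m)
        m=m if z else m
        if z: u=(xs.mean()+x0,ys.mean()+y0); W=plane(c,u,z)
        else:   # base: rows where mask is wide -> centre of base disc
            w=(m>0).sum(1); r=np.nonzero(w>.6*w.max())[0]; sel=np.isin(ys,r)
            u=((xs[sel].min()+xs[sel].max())/2+x0,(r.min()+r.max())/2+y0); W=plane(c,u,.006)
        print(n,nm,len(xs),np.round(u,1),(xs.min()+x0,xs.max()+x0,ys.min()+y0,ys.max()+y0),W.round(4)[:2])
r1=cv2.resize(a[115:175,300:430],None,fx=6,fy=6,interpolation=cv2.INTER_CUBIC)
r2=cv2.resize(b[255:335,190:330],None,fx=5,fy=5,interpolation=cv2.INTER_CUBIC)
cv2.imwrite("pics/r1.png",r1);cv2.imwrite("pics/r2.png",r2)
E
python3 m.py
```

```text
('dark', 'sc') [ 0.4544 -0.0773] [np.float64(0.084), np.float64(0.079), np.float64(0.077), np.float64(0.074)] edge dirs [95.8, 3.2, -87.9, -171.1]
('bright', 'sc') [ 0.6519 -0.06  ] [np.float64(0.086), np.float64(0.077), np.float64(0.084), np.float64(0.077)] edge dirs [94.0, 4.3, -85.7, -174.4]
('bright', 'si') [ 0.6471 -0.0545] [np.float64(0.079), np.float64(0.075), np.float64(0.08), np.float64(0.077)] edge dirs [-88.3, -174.7, 93.6, 4.0]
('dark', 'si') [ 0.4485 -0.0723] [np.float64(0.086), np.float64(0.077), np.float64(0.074), np.float64(0.079)] edge dirs [-85.9, -177.6, 95.3, 11.6]
blue sc 420 [263.8 324.8] (np.int64(249), np.int64(279), np.int64(312), np.int64(337)) [ 0.5908 -0.3088]
blue si 194 [348.6 142.8] (np.int64(342), np.int64(356), np.int64(136), np.int64(150)) [ 0.5947 -0.313 ]
brass sc 318 [217.  294.3] (np.int64(208), np.int64(226), np.int64(282), np.int64(309)) [ 0.4866 -0.2968]
brass si 113 [378.2 152. ] (np.int64(374), np.int64(382), np.int64(144), np.int64(160)) [ 0.4879 -0.2998]
green sc 135 [318.5 140. ] (np.int64(312), np.int64(325), np.int64(127), np.int64(144)) [0.3848 0.2918]
green si 337 [314.5 319. ] (np.int64(305), np.int64(324), np.int64(306), np.int64(328)) [0.383  0.2972]
red sc 169 [353.  145.5] (np.int64(346), np.int64(360), np.int64(132), np.int64(150)) [0.4853 0.3066]
red si 325 [270.5 305.5] (np.int64(261), np.int64(280), np.int64(292), np.int64(314)) [0.4833 0.3124]
```

```bash
python3 -c "
import cv2,numpy as np
a=cv2.imread('pics/scene0.png'); b=cv2.imread('pics/side0.png')
k=lambda i,f:cv2.resize(i,None,fx=f,fy=f,interpolation=cv2.INTER_CUBIC)
p=k(a[134:166,386:420],10); q=k(b[262:298,196:232],10)
o=np.zeros((360,720,3),np.uint8);o[:320,:340]=p;o[:,360:]=q;cv2.imwrite('pics/ri.png',o)"
```

```text
(no output)
```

View pics/ri.png

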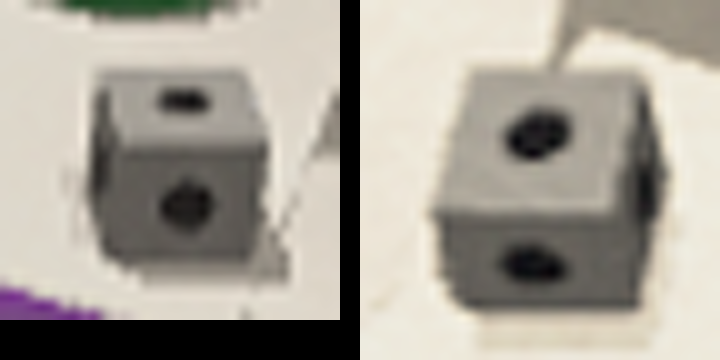

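Riser: top hole in scene at about (404,143.6), side view top hole at about (213.6,275). Blue and brass agree across views to about 5 mm.

```bash
cat >> h.py <<'E'
from scipy.spatial.transform import Rotation as Ro
def Rt(o=None):
    o=o or get_obs(); w,x,y,z=o["tool_rot"]; return Ro.from_quat([x,y,z,w]).as_matrix()
def go(p,yaw=None):
    """tool-frame shift to TCP target p; yaw = jaw axis direction in world (deg, mod 180)"""
    o=get_obs(); R=Rt(o); d=R.T@(np.array(p)-o["tcp_pos"]); t=0
    cur=np.degrees(np.arctan2(R[1,1],R[0,1]))
    if yaw is not None: t=-np.radians((yaw-cur+90)%180-90)
    print("t",round(float(o["time"]),2),"tcp",o["tcp_pos"].round(4),"jaw",round(float(cur),1),"w",round(float(o["width"]),4),"F",o["wrist_force"].round(1),"| shift",d.round(4),"turn",round(float(t),3),"dist",np.linalg.norm(d).round(3),"q6",o["q"][5].round(2))
E
python3 - <<'E'
from h import *
a=cv2.imread("pics/scene0.png"); b=cv2.imread("pics/side0.png")
S=cal("scene");D=cal("side")
def cor(L,f,o): return (np.array(L)+.5)/f-.5+np.array(o)
for c,P in((S,cor([(98,72),(247,72),(267,143),(122,148),(184,101)],10,(386,134))),(D,cor([(110,70),(280,75),(250,213),(75,210),(178,134)],10,(196,262)))):
    W=np.array([plane(c,p,.04)[:2] for p in P]); print("riser",W[:4].mean(0).round(4),W[4].round(4),[round(float(np.degrees(np.arctan2(*(W[i]-W[i-1])[::-1]))),1) for i in range(4)])
for im,c in((a,S),(b,D)):
    m=cv2.inRange(cv2.cvtColor(im,cv2.COLOR_BGR2HSV),(135,80,40),(160,255,255))
    n,l,s,ce=cv2.connectedComponentsWithStats(m)
    for i in range(1,n):
        if s[i,4]>300: print("purple",ce[i].round(0),s[i],plane(c,ce[i],.04).round(3))
print("tape",plane(S,(153,281),.018).round(3))
R=Rt();print(R.round(2)); K,Rw,t=cal("wrist"); o=get_obs(); print("wrist cam pos in tool",(R.T@(-Rw.T@t-o["tcp_pos"])).round(3),"axis in tool",(R.T@Rw.T).round(2))
go([.585,.34,.25],90)
E
```

```text
riser [0.6252 0.3165] [0.6242 0.3202] [169.4, 26.1, -64.9, -150.0]
riser [0.6219 0.3242] [0.6234 0.3228] [-15.9, -154.4, 118.1, 26.6]
purple [291. 171.] [ 271  148   42   45 1248] [0.421 0.077 0.04 ]
purple [391. 189.] [ 366  163   51   52 1568] [0.662 0.11  0.04 ]
purple [253. 218.] [ 228  193   49   50 1398] [0.651 0.133 0.04 ]
purple [344. 242.] [ 324  217   41   50 1481] [0.41  0.101 0.04 ]
tape [ 0.36  -0.322  0.018]
[[-0.    0.38 -0.92]
 [ 0.   -0.92 -0.38]
 [-1.   -0.    0.  ]]
wrist cam pos in tool [-0.142 -0.    -0.076] axis in tool [[-0.   -0.3   0.95]
 [ 1.    0.    0.  ]
 [-0.    0.95  0.3 ]]
t 0.1 tcp [ 0.2018 -0.4843  0.2308] jaw -67.4 w 0.0855 F [ 0.4  0.  -0. ] | shift [-0.0185 -0.6135 -0.6708] turn 0.395 dist 0.909 q6 1.57
```

Request:
jog_arm(targets=[[-0.02,-0.03,-0.035,0],[-0.02,-0.58,-0.7,-0.06],[-0.02,-0.58,-0.7,-0.06],[-0.02,-0.58,-0.7,-0.06],[-0.02,-0.58,-0.7,-0.06],[-0.02,-0.58,-0.7,-0.06],[-0.02,-0.58,-0.7,-0.06],[-0.02,-0.58,-0.7,-0.06],[-0.02,-0.58,-0.7,-0.06],[-0.02,-0.58,-0.7,-0.06],[-0.02,-0.58,-0.7,-0.06],[-0.02,-0.58,-0.7,-0.06]])

```text
time: 1.6
tcp_pos: [0.5437, 0.1669, 0.2511]
tool_rot: [-0.16, -0.689, -0.16, 0.689]
wrist_force: [1.4, -0.8, -0.2]
width: 0.0853
```

```bash
python3 -c "
from h import *
go([.6235,.3205,.25],116)"
```

```text
t 1.6 tcp [0.5437 0.1669 0.2511] jaw -63.9 w 0.0853 F [ 1.4 -0.8 -0.2] | shift [ 0.001  -0.1029 -0.1392] turn 0.001 dist 0.173 q6 2.98
```

Request:
jog_arm(targets=[[0,-0.01,-0.014,-0.17],[0,-0.02,-0.028,-0.34],[0,-0.03,-0.04,-0.51],[0,-0.04,-0.055,-0.68],[0,-0.05,-0.07,-0.85],[0,-0.06,-0.08,-1.02],[0,-0.07,-0.095,-1.19],[0,-0.08,-0.108,-1.36],[0,-0.09,-0.12,-1.53],[0,-0.1,-0.135,-1.7],[0,-0.103,-0.139,-1.8],[0,-0.103,-0.139,-1.8]])

```text
time: 3.1
tcp_pos: [0.6227, 0.3187, 0.2505]
tool_rot: [0.638, 0.303, 0.639, -0.304]
wrist_force: [0.0, -0.1, -0.6]
width: 0.0852
```

Request:
jog_arm(targets=[[0,0,0,-0.17],[0,0,0,-0.34],[0,0,0,-0.51],[0,0,0,-0.68],[0,0,0,-0.85],[0,0,0,-1.02],[0,0,0,-1.19],[0,0,0,-1.34],[0,0,0,-1.34],[0,0,0,-1.34]])

```text
time: 4.35
tcp_pos: [0.6227, 0.3182, 0.2513]
tool_rot: [0.689, -0.157, 0.689, 0.157]
wrist_force: [0.1, 0.2, -0.5]
width: 0.0854
```

```bash
python3 -c "
from h import *
c=cal('wrist'); im=vision.grab_frame('wrist'); cv2.imwrite('pics/w1.png',im); np.savez('w1.npz',K=c[0],R=c[1],t=c[2])
print([proj(c,p).round(0) for p in ([.6235,.3205,.04],[.384,.294,0],[.484,.309,0],[.45,-.075,.07])])
go([.6235,.3205,.25],116)"
```

```text
[array([317., 172.]), array([389., -37.]), array([359.,  58.]), array([ -41., -230.])]
t 4.4 tcp [0.6227 0.3182 0.2513] jaw 115.8 w 0.0853 F [-0.3 -1.3 -0.2] | shift [0.0013 0.0018 0.0017] turn -0.004 dist 0.003 q6 0.02
```

View pics/w1.png

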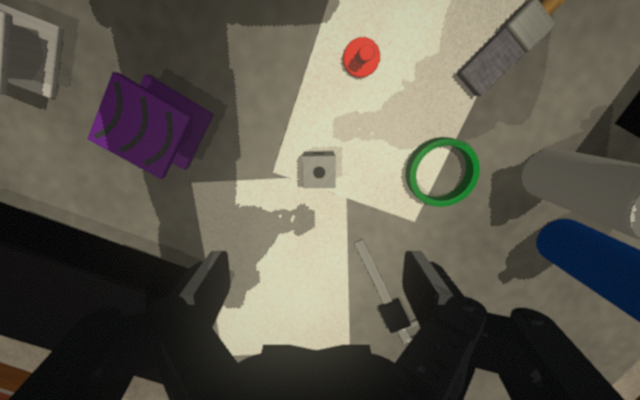

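The wrist view shows the riser hole at (319,172), 2 px from the prediction, with its faces square to the jaws. Now grasp.

```bash
python3 -c "
from h import *
c=cal('wrist'); p=plane(c,(319,172),.04); print(p)
c2=plane(c,(360,58),.006);print(c2)
go([p[0],p[1],.008],116)"
```

```text
[0.62266352 0.32283645 0.04      ]
[0.484124   0.30982574 0.006     ]
t 4.4 tcp [0.6227 0.3182 0.2513] jaw 115.8 w 0.0853 F [-0.3 -1.3 -0.2] | shift [0.2433 0.0042 0.002 ] turn -0.004 dist 0.243 q6 0.02
```

Request:
jog_arm(targets=[[0.04,0.003,0.002,0],[0.09,0.003,0.002,0],[0.14,0.003,0.002,0],[0.18,0.003,0.002,0],[0.21,0.003,0.002,0],[0.23,0.003,0.002,0],[0.242,0.003,0.002,0],[0.242,0.003,0.002,0]])

```text
time: 5.4
tcp_pos: [0.6229, 0.3218, 0.0087]
tool_rot: [0.689, -0.159, 0.69, 0.158]
wrist_force: [-0.3, 0.1, 0.0]
width: 0.0856
```

Request:
jog_arm(targets=[[0,0,0,0],[0,0,0,0],[0,0,0,0],[0,0,0,0],[0,0,0,0],[0,0,0,0],[0,0,0,0],[0,0,0,0]], fingers=0.03)

```text
time: 6.4
tcp_pos: [0.6238, 0.3223, 0.0104]
tool_rot: [0.69, -0.159, 0.688, 0.159]
wrist_force: [-1.4, 0.2, 5.5]
width: 0.039
```

Request:
jog_arm(targets=[[-0.01,0,0,0],[-0.03,0,0,0],[-0.06,0,0,0],[-0.1,0,0,0],[-0.14,0,0,0],[-0.17,0,0,0],[-0.18,0,0,0],[-0.18,0,0,0]])

```text
time: 7.4
tcp_pos: [0.6232, 0.3219, 0.1891]
tool_rot: [0.689, -0.159, 0.689, 0.159]
wrist_force: [-0.2, 0.1, -5.1]
width: 0.0391
```

```bash
python3 -c "
from h import *
go([.5505,-.066,.19],95)"
```

```text
t 7.4 tcp [0.6232 0.3219 0.1891] jaw 116.0 w 0.0391 F [-0.2  0.1 -5.1] | shift [-0.0009 -0.3169 -0.2352] turn 0.366 dist 0.395 q6 0.02
```

Request:
jog_arm(targets=[[0,-0.015,-0.011,0.02],[0,-0.04,-0.03,0.05],[0,-0.075,-0.056,0.09],[0,-0.11,-0.082,0.13],[0,-0.145,-0.108,0.17],[0,-0.18,-0.134,0.21],[0,-0.215,-0.16,0.25],[0,-0.25,-0.186,0.29],[0,-0.28,-0.208,0.33],[0,-0.305,-0.226,0.355],[0,-0.317,-0.235,0.366],[0,-0.317,-0.235,0.366]])

```text
time: 8.9
tcp_pos: [0.5502, -0.0665, 0.1883]
tool_rot: [0.706, -0.03, 0.707, 0.031]
wrist_force: [-0.3, 0.8, -4.3]
width: 0.0392
```

```bash
python3 -c "
from h import *
c=cal('wrist'); im=vision.grab_frame('wrist'); cv2.imwrite('pics/w2.png',im)
print([proj(c,p).round(0) for p in ([.4515,-.0748,.07],[.6495,-.0573,.07])])
go([.5505,-.066,.19],95)"
```

```text
[array([316.,  76.]), array([316., 287.])]
t 8.95 tcp [ 0.5505 -0.0658  0.1885] jaw 95.0 w 0.0391 F [ 0.1 -0.4 -3.7] | shift [-0.0015 -0.0002  0.    ] turn -0.0 dist 0.002 q6 -0.21
```

View pics/w2.png

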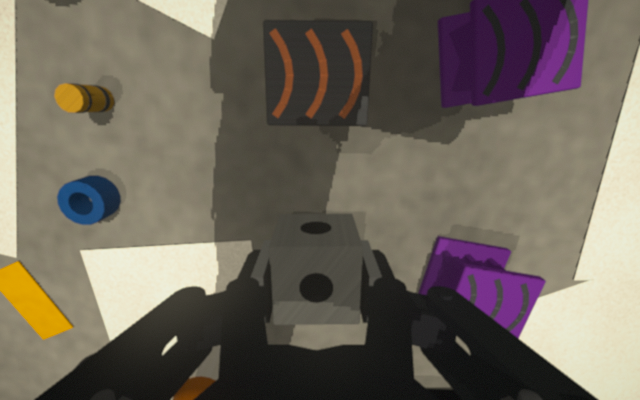

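Dark segment top centre is at about (319,72), with prediction (316,76), and square to the tool. The riser is held centred.

```bash
python3 -c "
from h import *
c=cal('wrist'); p=plane(c,(319,72.5),.07); print(p, p[:2]+.1*np.array([np.cos(.087),np.sin(.087)]))
for z,u in((.03,(88,200)),(.045,(68,97))): print(plane(c,u,z))"
```

```text
[ 0.44928687 -0.07188416  0.07      ] [ 0.54890866 -0.06319513]
[ 0.59139692 -0.30389732  0.03      ]
[ 0.48732788 -0.29662536  0.045     ]
```

Request:
jog_arm(targets=[[0.02,0.001,0,0],[0.06,0.001,0,0],[0.1,0.001,0,0],[0.13,0.001,0,0],[0.155,0.001,0,0],[0.168,0.001,0,0],[0.174,0.001,0,0],[0.177,0.001,0,0],[0.179,0.001,0,0],[0.179,0.001,0,0]])

```text
time: 10.2
tcp_pos: [0.551, -0.065, 0.0107]
tool_rot: [0.707, -0.031, 0.706, 0.031]
wrist_force: [0.5, 0.1, -3.8]
width: 0.0391
```

Request:
jog_arm(targets=[[0,0,0,0],[0,0,0,0],[0,0,0,0],[0,0,0,0],[0,0,0,0],[0,0,0,0]], fingers=0.075)

```text
time: 10.95
tcp_pos: [0.5507, -0.0649, 0.0103]
tool_rot: [0.706, -0.031, 0.706, 0.031]
wrist_force: [-0.9, 0.1, 0.5]
width: 0.0749
```

Request:
jog_arm(targets=[[-0.02,0,0,0],[-0.05,0,0,0],[-0.09,0,0,0],[-0.13,0,0,0],[-0.17,0,0,0],[-0.19,0,0,0],[-0.19,0,0,0]])

```text
time: 11.82
tcp_pos: [0.5516, -0.065, 0.2017]
tool_rot: [0.707, -0.031, 0.705, 0.031]
wrist_force: [0.0, -0.5, -0.6]
width: 0.0749
```

```bash
python3 -c "
from h import *
c=cal('wrist'); im=vision.grab_frame('wrist'); cv2.imwrite('pics/w3.png',im)
go([.487,-.298,.2],95)"
```

```text
t 11.88 tcp [ 0.5509 -0.065   0.2003] jaw 95.0 w 0.0749 F [-0.6  0.1 -0.3] | shift [ 2.000e-04 -2.266e-01 -8.390e-02] turn -0.0 dist 0.242 q6 -0.2
```

View pics/w3.png

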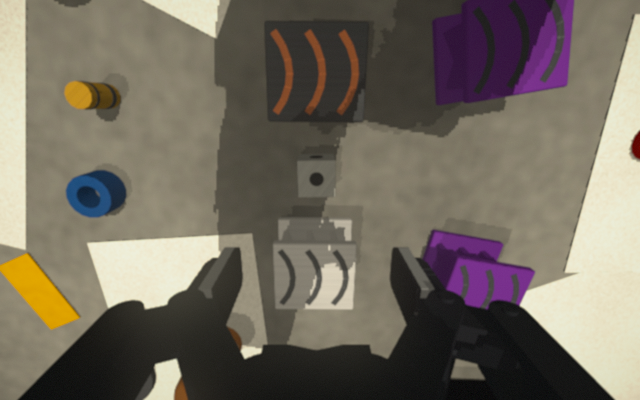

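Riser stands between the segments, hole at (316,179). Dark top centre is at about (317,72), bright at about (314,276). Brass top is at (76,95), ring at (90,195).

```bash
python3 -c "
from h import *
c=cal('wrist')
for n,u,z in(('dark',(317,72),.07),('bright',(314,276),.07),('riser',(316,179),.04),('brass',(76,95),.045),('ring',(90,195),.03)): print(n,plane(c,u,z).round(4))"
```

```text
dark [ 0.4487 -0.0729  0.07  ]
bright [ 0.6452 -0.0586  0.07  ]
riser [ 0.5488 -0.0649  0.04  ]
brass [ 0.4862 -0.2974  0.045 ]
ring [ 0.5909 -0.3095  0.03  ]
```

Request:
jog_arm(targets=[[0,-0.03,-0.011,0],[0,-0.08,-0.03,0],[0,-0.13,-0.048,0],[0,-0.18,-0.067,0],[0,-0.21,-0.078,0],[0,-0.227,-0.084,0],[0,-0.227,-0.084,0],[0.04,-0.227,-0.084,0],[0.09,-0.227,-0.084,0],[0.13,-0.227,-0.084,0],[0.15,-0.227,-0.084,0],[0.15,-0.227,-0.084,0]], fingers=0.06)

```text
time: 13.38
tcp_pos: [0.4861, -0.2964, 0.0486]
tool_rot: [0.705, -0.031, 0.707, 0.032]
wrist_force: [0.4, -0.5, -0.1]
width: 0.0602
```

```bash
python3 -c "
from h import *
go([.487,-.298,.014],95)"
```

```text
t 13.38 tcp [ 0.4861 -0.2964  0.0486] jaw 95.1 w 0.0602 F [ 0.4 -0.5 -0.1] | shift [ 0.0346 -0.0018  0.0009] turn 0.001 dist 0.035 q6 -0.64
```

Request:
jog_arm(targets=[[0.015,-0.001,0.001,0],[0.028,-0.001,0.001,0],[0.035,-0.001,0.001,0],[0.035,-0.001,0.001,0]])

```text
time: 13.88
tcp_pos: [0.4875, -0.2991, 0.0148]
tool_rot: [0.706, -0.031, 0.707, 0.031]
wrist_force: [-0.1, -0.6, 0.5]
width: 0.0598
```

Request:
jog_arm(targets=[[0,0,0,0],[0,0,0,0],[0,0,0,0],[0,0,0,0],[0,0,0,0],[0,0,0,0],[0,0,0,0]], fingers=0.015)

```text
time: 14.75
tcp_pos: [0.4882, -0.2995, 0.0159]
tool_rot: [0.707, -0.031, 0.706, 0.031]
wrist_force: [-0.2, 1.3, 5.7]
width: 0.0241
```

Request:
jog_arm(targets=[[-0.01,0,0,0],[-0.03,0,0,0],[-0.06,0,0,0],[-0.1,0,0,0],[-0.14,0,0,0],[-0.17,0,0,0],[-0.18,0,0,0],[-0.18,0,0,0]])

```text
time: 15.75
tcp_pos: [0.4879, -0.2993, 0.1953]
tool_rot: [0.707, -0.031, 0.706, 0.031]
wrist_force: [-0.6, 0.2, -2.3]
width: 0.0246
```

```bash
python3 -c "
from h import *
c=cal('wrist'); im=vision.grab_frame('wrist'); cv2.imwrite('pics/w4.png',im)
R=Rt();o=get_obs()
# ray at u for master on tool-frame: print pixel of the points along tool x axis below tcp
print([proj(c,o['tcp_pos']+R@np.array([d,0,0])).round(0) for d in(-.03,0,.012)])
go([.5495,-.065,.2],95)"
```

```text
[array([316., 288.]), array([316., 255.]), array([316., 245.])]
t 15.8 tcp [ 0.4875 -0.2991  0.1944] jaw 95.0 w 0.0248 F [-0.3 -0.  -2.6] | shift [-0.0055  0.2278  0.0821] turn -0.0 dist 0.242 q6 -0.64
```

View pics/w4.png

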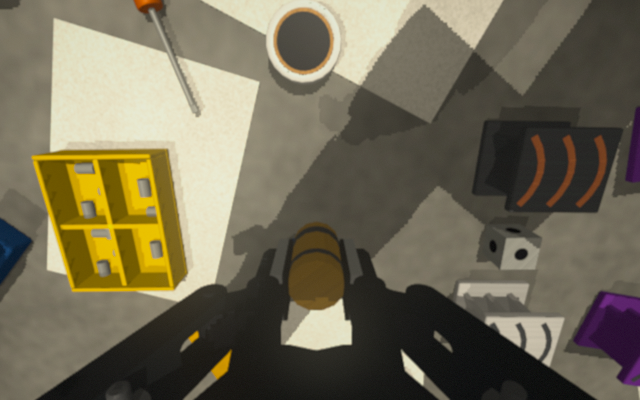

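Master held upright in the pads, its top at about (317,280), about 2 mm towards the base from the TCP axis. The tape at (303,42) is undisturbed.

Request:
jog_arm(targets=[[0,0.02,0.007,0],[0,0.055,0.02,0],[0,0.095,0.035,0],[0,0.135,0.05,0],[0,0.175,0.065,0],[0,0.205,0.076,0],[0,0.222,0.081,0],[0,0.228,0.083,0],[0,0.228,0.083,0],[0,0.228,0.083,0]])

```text
time: 17.05
tcp_pos: [0.5505, -0.0658, 0.1953]
tool_rot: [0.706, -0.03, 0.707, 0.03]
wrist_force: [-0.5, -0.1, -1.0]
width: 0.0242
```

```bash
python3 -c "
from h import *
go([.551,-.065,.0565],95)"
```

```text
t 17.05 tcp [ 0.5505 -0.0658  0.1953] jaw 94.9 w 0.0242 F [-0.5 -0.1 -1. ] | shift [0.1388 0.0008 0.0006] turn -0.001 dist 0.139 q6 -0.2
```

Request:
jog_arm(targets=[[0.02,0.001,0.001,0],[0.05,0.001,0.001,0],[0.085,0.001,0.001,0],[0.11,0.001,0.001,0],[0.125,0.001,0.001,0],[0.132,0.001,0.001,0],[0.136,0.001,0.001,0],[0.139,0.001,0.001,0],[0.139,0.001,0.001,0],[0.139,0.001,0.001,0]])

```text
time: 18.3
tcp_pos: [0.5519, -0.0638, 0.0567]
tool_rot: [0.707, -0.031, 0.706, 0.031]
wrist_force: [0.5, -0.4, -2.6]
width: 0.0241
```

Request:
jog_arm(targets=[[0.001,0,0,0],[0.0015,0,0,0],[0.0015,0,0,0]])

```text
time: 18.68
tcp_pos: [0.552, -0.0638, 0.0559]
tool_rot: [0.707, -0.031, 0.706, 0.031]
wrist_force: [-3.5, 0.7, 8.6]
width: 0.0243
```

Request:
jog_arm(targets=[[0,0,0,0],[0,0,0,0],[0,0,0,0],[0,0,0,0],[0,0,0,0]], fingers=0.06)

```text
time: 19.3
tcp_pos: [0.5516, -0.0638, 0.0547]
tool_rot: [0.706, -0.031, 0.706, 0.031]
wrist_force: [-0.7, -0.5, 0.3]
width: 0.0602
```

Request:
jog_arm(targets=[[-0.01,0,0,0],[-0.03,0,0,0],[-0.06,0,0,0],[-0.1,0,0,0],[-0.13,0,0,0],[-0.145,0,0,0],[-0.145,0,0,0],[-0.145,0,0,0]])

```text
time: 20.3
tcp_pos: [0.551, -0.0638, 0.1986]
tool_rot: [0.706, -0.031, 0.707, 0.031]
wrist_force: [-0.5, 0.0, 0.2]
width: 0.06
```

```bash
python3 -c "
from h import *
c=cal('wrist'); im=vision.grab_frame('wrist'); cv2.imwrite('pics/w5.png',im)
print(proj(c,[.5495,-.065,.085]),proj(c,[.5495,-.065,.04]))
go([.592,-.309,.2],95)"
```

```text
[314.50848759 192.48776009] [314.69463708 180.13334823]
t 20.35 tcp [ 0.551  -0.0638  0.1985] jaw 95.0 w 0.0601 F [-1.  -0.7  0.6] | shift [-0.0017 -0.2479  0.0195] turn -0.0 dist 0.249 q6 -0.2
```

View pics/w5.png

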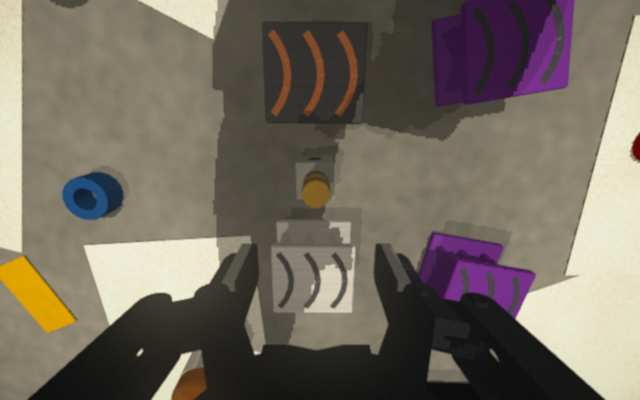

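Master stands upright on the riser, its top at (316,190), predicted (314.5,192.5). Next, the ring.

Request:
jog_arm(targets=[[0,-0.03,0.002,0],[0,-0.08,0.006,0],[0,-0.13,0.01,0],[0,-0.18,0.014,0],[0,-0.22,0.018,0],[0,-0.248,0.019,0],[0,-0.248,0.019,0],[0.04,-0.248,0.019,0],[0.08,-0.248,0.019,0],[0.12,-0.248,0.019,0],[0.14,-0.248,0.019,0],[0.14,-0.248,0.019,0]], fingers=0.085)

```text
time: 21.85
tcp_pos: [0.5907, -0.3075, 0.0576]
tool_rot: [0.705, -0.03, 0.708, 0.032]
wrist_force: [-0.3, 0.8, -0.2]
width: 0.0849
```

```bash
python3 -c "
from h import *
go([.592,-.309,.006],95)"
```

```text
t 21.85 tcp [ 0.5907 -0.3075  0.0576] jaw 95.0 w 0.0849 F [-0.3  0.8 -0.2] | shift [ 0.0516 -0.0018  0.0014] turn 0.001 dist 0.052 q6 -0.57
```

Request:
jog_arm(targets=[[0.02,-0.001,0.001,0],[0.038,-0.001,0.001,0],[0.048,-0.001,0.001,0],[0.051,-0.001,0.001,0],[0.051,-0.001,0.001,0]])

```text
time: 22.48
tcp_pos: [0.5935, -0.3102, 0.0094]
tool_rot: [0.707, -0.031, 0.706, 0.031]
wrist_force: [0.1, -0.9, 0.1]
width: 0.085
```

Request:
jog_arm(targets=[[0,0,0,0],[0,0,0,0],[0,0,0,0],[0,0,0,0],[0,0,0,0],[0,0,0,0],[0,0,0,0]], fingers=0.035)

```text
time: 23.35
tcp_pos: [0.5938, -0.3107, 0.0101]
tool_rot: [0.707, -0.031, 0.706, 0.03]
wrist_force: [-0.8, -0.2, 7.2]
width: 0.0479
```

Request:
jog_arm(targets=[[-0.01,0,0,0],[-0.03,0,0,0],[-0.06,0,0,0],[-0.1,0,0,0],[-0.14,0,0,0],[-0.18,0,0,0],[-0.19,0,0,0],[-0.19,0,0,0]])

```text
time: 24.35
tcp_pos: [0.5932, -0.3101, 0.1983]
tool_rot: [0.706, -0.031, 0.706, 0.031]
wrist_force: [-0.0, -0.3, -3.6]
width: 0.0478
```

```bash
python3 -c "
from h import *
go([.543,.0195,.196],95)"
```

```text
t 24.35 tcp [ 0.5932 -0.3101  0.1983] jaw 95.0 w 0.0478 F [-0.  -0.3 -3.6] | shift [ 0.0024  0.3327 -0.0213] turn -0.0 dist 0.333 q6 -0.57
```

Request:
jog_arm(targets=[[0,0.015,-0.001,0],[0,0.045,-0.003,0],[0,0.085,-0.006,0],[0,0.125,-0.009,0],[0,0.165,-0.011,0],[0,0.205,-0.014,0],[0,0.245,-0.016,0],[0,0.28,-0.018,0],[0,0.31,-0.02,0],[0,0.326,-0.021,0],[0,0.333,-0.021,0],[0,0.333,-0.021,0]])

```text
time: 25.85
tcp_pos: [0.5432, 0.0197, 0.1985]
tool_rot: [0.706, -0.031, 0.707, 0.031]
wrist_force: [-0.6, -0.5, -2.7]
width: 0.0481
```

```bash
python3 -c "
from h import *
go([.544,.0195,.0105],95)"
```

```text
t 25.85 tcp [0.5432 0.0197 0.1985] jaw 95.0 w 0.0481 F [-0.6 -0.5 -2.7] | shift [ 0.188  -0.0002  0.0009] turn 0.0 dist 0.188 q6 -0.05
```

Request:
jog_arm(targets=[[0.02,0,0,0],[0.06,0,0,0],[0.1,0,0,0],[0.14,0,0,0],[0.165,0,0,0],[0.178,0,0,0],[0.184,0,0,0],[0.187,0,0,0],[0.189,0,0,0],[0.189,0,0,0]])

```text
time: 27.1
tcp_pos: [0.5436, 0.0198, 0.0103]
tool_rot: [0.707, -0.031, 0.706, 0.031]
wrist_force: [0.2, 0.2, -3.4]
width: 0.048
```

Request:
jog_arm(targets=[[0,0,0,0],[0,0,0,0],[0,0,0,0],[0,0,0,0],[0,0,0,0]], fingers=0.062)

```text
time: 27.72
tcp_pos: [0.5433, 0.0197, 0.0099]
tool_rot: [0.706, -0.031, 0.706, 0.031]
wrist_force: [0.4, -0.6, -0.2]
width: 0.0621
```

Request:
jog_arm(targets=[[-0.01,0,0,0],[-0.03,0,0,0],[-0.06,0,0,0],[-0.1,0,0,0],[-0.14,0,0,0],[-0.18,0,0,0],[-0.2,0,0,0],[-0.2,0,0,0]])

```text
time: 28.72
tcp_pos: [0.5442, 0.0198, 0.2118]
tool_rot: [0.708, -0.031, 0.705, 0.031]
wrist_force: [-0.4, 0.3, -0.8]
width: 0.0619
```

```bash
python3 -c "
from h import *
im=vision.grab_frame('wrist'); c=cal('wrist'); cv2.imwrite('pics/w6.png',im)
hsv=cv2.cvtColor(im,cv2.COLOR_BGR2HSV); m=cv2.inRange(hsv,(100,120,50),(125,255,255))
n,l,s,ce=cv2.connectedComponentsWithStats(m)
for i in range(1,n):
    if s[i,4]>150: print(s[i],ce[i].round(1),plane(c,ce[i],.022).round(4))
go([.484,.310,.2],95)"
```

```text
[ 295  152   43   44 1133] [316.  173.9] [0.5427 0.0199 0.022 ]
t 28.77 tcp [0.5435 0.0197 0.2103] jaw 95.0 w 0.0619 F [ 0.2 -0.3  0.7] | shift [ 0.0103  0.2943 -0.034 ] turn -0.0 dist 0.296 q6 -0.05
```

Ring lies at (0.543, 0.020), as intended. Next, the red marker.

Request:
jog_arm(targets=[[0,0.02,-0.002,0],[0,0.06,-0.007,0],[0,0.11,-0.013,0],[0,0.16,-0.018,0],[0,0.21,-0.024,0],[0,0.25,-0.029,0],[0,0.28,-0.032,0],[0,0.294,-0.034,0],[0,0.294,-0.034,0],[0,0.294,-0.034,0]], fingers=0.05)

```text
time: 30.02
tcp_pos: [0.4838, 0.3088, 0.2096]
tool_rot: [0.706, -0.031, 0.707, 0.03]
wrist_force: [0.1, -0.5, -0.6]
width: 0.0504
```

```bash
python3 -c "
from h import *
im=vision.grab_frame('wrist'); c=cal('wrist'); cv2.imwrite('pics/w7.png',im)
hsv=cv2.cvtColor(im,cv2.COLOR_BGR2HSV)
for nm,m in(('red',cv2.inRange(hsv,(0,150,60),(6,255,255))|cv2.inRange(hsv,(174,150,60),(180,255,255))),('green',cv2.inRange(hsv,(50,80,40),(80,255,255)))):
  n,l,s,ce=cv2.connectedComponentsWithStats(m)
  for i in range(1,n):
    if s[i,4]>150: print(nm,s[i],ce[i].round(1),plane(c,ce[i],.012).round(4))
print(proj(c,[.484,.31,.0]),proj(c,[.484,.31,.046]),proj(c,[.384,.294,0]))
go([.484,.310,.018],95)"
```

```text
red [300 154  35  36 916] [317.3 171.5] [0.482  0.3102 0.012 ]
green [ 293   58   39   43 1332] [312.   79.4] [0.3832 0.2958 0.012 ]
green [ 402  207   77   71 2347] [442.  242.7] [0.5592 0.4737 0.012 ]
[316.97309537 170.89906523] [317.09794325 180.3674641 ] [310.43701217  80.89993518]
t 30.07 tcp [0.484  0.3087 0.2097] jaw 94.9 w 0.0496 F [ 0.5 -0.3  0.2] | shift [0.1917 0.0014 0.0002] turn -0.001 dist 0.192 q6 0.48
```

View pics/w7.png

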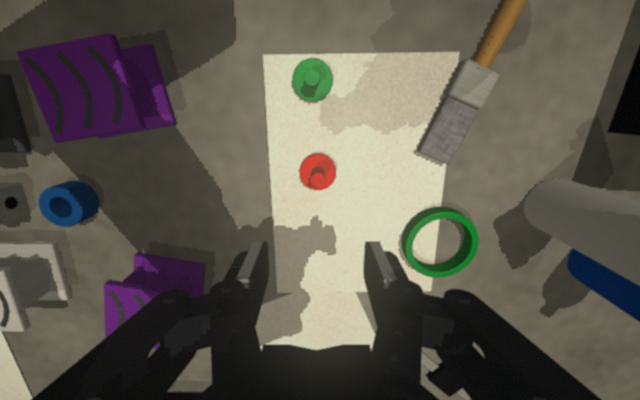

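Red marker base at (317,172) is under the gripper, green at (312,79). Only the riser's side face is visible at the left edge (12,203).

Request:
jog_arm(targets=[[0.03,0.001,-0.001,0],[0.08,0.001,-0.001,0],[0.12,0.001,-0.001,0],[0.15,0.001,-0.001,0],[0.175,0.001,-0.001,0],[0.187,0.001,-0.001,0],[0.191,0.001,-0.001,0],[0.191,0.001,-0.001,0]])

```text
time: 31.08
tcp_pos: [0.4832, 0.3106, 0.0194]
tool_rot: [0.707, -0.031, 0.706, 0.031]
wrist_force: [0.8, 0.5, 0.1]
width: 0.0498
```

Request:
jog_arm(targets=[[0,0,0,0],[0,0,0,0],[0,0,0,0],[0,0,0,0],[0,0,0,0],[0,0,0,0],[0,0,0,0]], fingers=0.005)

```text
time: 31.95
tcp_pos: [0.4832, 0.3109, 0.0197]
tool_rot: [0.707, -0.031, 0.706, 0.031]
wrist_force: [-0.4, 0.0, 6.3]
width: 0.014
```

Request:
jog_arm(targets=[[-0.01,0,0,0],[-0.03,0,0,0],[-0.06,0,0,0],[-0.1,0,0,0],[-0.14,0,0,0],[-0.18,0,0,0],[-0.2,0,0,0],[-0.2,0,0,0]])

```text
time: 32.95
tcp_pos: [0.4833, 0.311, 0.2206]
tool_rot: [0.707, -0.03, 0.705, 0.031]
wrist_force: [1.2, -0.6, -1.5]
width: 0.0142
```

```bash
python3 -c "
from h import *
im=vision.grab_frame('scene'); cv2.imwrite('pics/s2.png',im)
cv2.imwrite('pics/s2c.png',cv2.resize(im[100:280,230:430],None,fx=3,fy=3,interpolation=cv2.INTER_CUBIC))
go([.4505,-.074,.22],95)"
```

```text
t 33.0 tcp [0.4828 0.3106 0.2191] jaw 95.0 w 0.0137 F [ 0.1 -1.1 -2.1] | shift [-0.0011 -0.3804 -0.0657] turn -0.0 dist 0.386 q6 0.48
```

View pics/s2c.png

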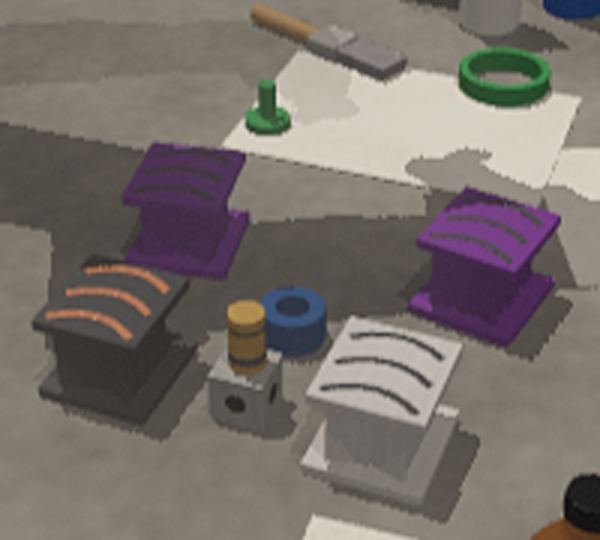

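The scene crop shows the riser with the master on it at (247,335), the ring behind at (295,320), and the red marker lifted. I'll carry it to the dark segment.

Request:
jog_arm(targets=[[0,-0.015,-0.003,0],[0,-0.045,-0.008,0],[0,-0.085,-0.015,0],[0,-0.125,-0.022,0],[0,-0.17,-0.029,0],[0,-0.215,-0.037,0],[0,-0.26,-0.045,0],[0,-0.3,-0.052,0],[0,-0.34,-0.059,0],[0,-0.367,-0.063,0],[0,-0.38,-0.066,0],[0,-0.38,-0.066,0]])

```text
time: 34.5
tcp_pos: [0.4494, -0.0742, 0.2183]
tool_rot: [0.706, -0.03, 0.707, 0.03]
wrist_force: [0.2, 0.8, -1.7]
width: 0.0137
```

```bash
python3 -c "
from h import *
go([.4502,-.0737,.0905],95)"
```

```text
t 34.5 tcp [ 0.4494 -0.0742  0.2183] jaw 94.9 w 0.0137 F [ 0.2  0.8 -1.7] | shift [0.1278 0.0004 0.001 ] turn -0.002 dist 0.128 q6 -0.25
```

Request:
jog_arm(targets=[[0.02,0,0.001,0],[0.05,0,0.001,0],[0.08,0,0.001,0],[0.105,0,0.001,0],[0.117,0,0.001,0],[0.123,0,0.001,0],[0.126,0,0.001,0],[0.128,0,0.001,0],[0.129,0,0.001,0],[0.129,0,0.001,0]])

```text
time: 35.75
tcp_pos: [0.4512, -0.0737, 0.09]
tool_rot: [0.707, -0.031, 0.706, 0.031]
wrist_force: [0.2, -0.2, -1.9]
width: 0.0141
```

Not in contact yet, so I'll lower a little further.

Request:
jog_arm(targets=[[0.001,0,0,0],[0.0015,0,0,0],[0.0015,0,0,0]])

```text
time: 36.12
tcp_pos: [0.4513, -0.0737, 0.0896]
tool_rot: [0.707, -0.031, 0.706, 0.031]
wrist_force: [-4.8, 0.7, 13.7]
width: 0.014
```

Request:
jog_arm(targets=[[0,0,0,0],[0,0,0,0],[0,0,0,0],[0,0,0,0],[0,0,0,0]], fingers=0.05)

```text
time: 36.75
tcp_pos: [0.4511, -0.0736, 0.0882]
tool_rot: [0.706, -0.031, 0.706, 0.031]
wrist_force: [-0.2, 0.3, 0.4]
width: 0.0501
```

Request:
jog_arm(targets=[[-0.01,0,0,0],[-0.03,0,0,0],[-0.06,0,0,0],[-0.1,0,0,0],[-0.13,0,0,0],[-0.13,0,0,0],[-0.13,0,0,0]])

```text
time: 37.62
tcp_pos: [0.4509, -0.0736, 0.2181]
tool_rot: [0.706, -0.031, 0.706, 0.031]
wrist_force: [-0.0, -0.5, -0.6]
width: 0.05
```

```bash
python3 -c "
from h import *
im=vision.grab_frame('wrist'); c=cal('wrist'); cv2.imwrite('pics/w8.png',im)
hsv=cv2.cvtColor(im,cv2.COLOR_BGR2HSV); m=cv2.inRange(hsv,(0,150,60),(4,255,255))|cv2.inRange(hsv,(174,150,60),(180,255,255))
n,l,s,ce=cv2.connectedComponentsWithStats(m)
for i in range(1,n):
    if s[i,4]>150: print(s[i],ce[i].round(1),plane(c,ce[i],.082).round(4))
go([.3837,.2955,.22],105)"
```

```text
[ 294  164   45   45 1569] [315.9 185.8] [ 0.4489 -0.0736  0.082 ]
t 37.67 tcp [ 0.4506 -0.0736  0.2177] jaw 95.0 w 0.0502 F [ 0.1  0.2 -0.6] | shift [-0.0021  0.3735 -0.0345] turn -0.175 dist 0.375 q6 -0.25
```

Request:
jog_arm(targets=[[0,0.02,-0.002,0],[0,0.06,-0.006,0],[0,0.11,-0.01,0],[0,0.16,-0.015,0],[0,0.21,-0.02,0],[0,0.26,-0.024,0],[0,0.31,-0.029,0],[0,0.345,-0.032,0],[0,0.365,-0.034,0],[0,0.3735,-0.0345,0],[0,0.3735,-0.0345,0],[0,0.3735,-0.0345,0]])

```text
time: 39.17
tcp_pos: [0.3842, 0.2946, 0.2182]
tool_rot: [0.706, -0.031, 0.707, 0.03]
wrist_force: [0.8, 0.6, 0.5]
width: 0.05
```

```bash
python3 -c "
from h import *
im=vision.grab_frame('wrist'); c=cal('wrist')
hsv=cv2.cvtColor(im,cv2.COLOR_BGR2HSV); m=cv2.inRange(hsv,(50,80,40),(80,255,255))
n,l,s,ce=cv2.connectedComponentsWithStats(m)
for i in range(1,n):
    if s[i,4]>150: print(s[i],ce[i].round(1),plane(c,ce[i],.012).round(4))
go([.3837,.2955,.019],95)"
```

```text
[300 152  35  36 984] [317.  169.5] [0.3819 0.2958 0.012 ]
[412 274  48  17 509] [435.6 282. ] [0.5214 0.4678 0.012 ]
t 39.23 tcp [0.3843 0.2946 0.2183] jaw 94.9 w 0.05 F [ 0.7 -0.5 -0.3] | shift [ 0.1993  0.001  -0.0005] turn -0.001 dist 0.199 q6 0.57
```

Request:
jog_arm(targets=[[0.03,0.001,-0.001,0],[0.08,0.001,-0.001,0],[0.13,0.001,-0.001,0],[0.16,0.001,-0.001,0],[0.183,0.001,-0.001,0],[0.194,0.001,-0.001,0],[0.199,0.001,-0.001,0],[0.199,0.001,-0.001,0]])

```text
time: 40.22
tcp_pos: [0.3835, 0.2964, 0.0198]
tool_rot: [0.707, -0.031, 0.706, 0.031]
wrist_force: [0.1, 0.5, -0.4]
width: 0.0498
```

Request:
jog_arm(targets=[[0,0,0,0],[0,0,0,0],[0,0,0,0],[0,0,0,0],[0,0,0,0],[0,0,0,0],[0,0,0,0]], fingers=0.005)

```text
time: 41.1
tcp_pos: [0.3835, 0.2967, 0.0201]
tool_rot: [0.707, -0.031, 0.706, 0.031]
wrist_force: [-0.4, -0.0, 6.3]
width: 0.0144
```

Request:
jog_arm(targets=[[-0.01,0,0,0],[-0.03,0,0,0],[-0.06,0,0,0],[-0.1,0,0,0],[-0.14,0,0,0],[-0.18,0,0,0],[-0.21,0,0,0],[-0.21,0,0,0]])

```text
time: 42.1
tcp_pos: [0.3839, 0.297, 0.2319]
tool_rot: [0.708, -0.03, 0.705, 0.032]
wrist_force: [-0.2, 0.3, -0.9]
width: 0.0139
```

```bash
python3 -c "
from h import *
go([.649,-.0575,.23],95)"
```

```text
t 42.1 tcp [0.3839 0.297  0.2319] jaw 95.0 w 0.0139 F [-0.2  0.3 -0.9] | shift [ 0.0019 -0.3762  0.2332] turn -0.0 dist 0.443 q6 0.57
```

Request:
jog_arm(targets=[[0,-0.015,0.009,0],[0,-0.045,0.028,0],[0,-0.085,0.053,0],[0,-0.127,0.079,0],[0,-0.17,0.105,0],[0,-0.213,0.132,0],[0,-0.256,0.159,0],[0,-0.298,0.185,0],[0,-0.338,0.21,0],[0,-0.364,0.226,0],[0,-0.376,0.233,0],[0,-0.376,0.233,0]])

```text
time: 43.6
tcp_pos: [0.6476, -0.0587, 0.2282]
tool_rot: [0.706, -0.03, 0.707, 0.031]
wrist_force: [0.3, 0.1, -0.8]
width: 0.0143
```

```bash
python3 -c "
from h import *
go([.6485,-.0578,.0905],95)"
```

```text
t 43.6 tcp [ 0.6476 -0.0587  0.2282] jaw 94.9 w 0.0143 F [ 0.3  0.1 -0.8] | shift [0.1377 0.0008 0.0013] turn -0.001 dist 0.138 q6 -0.18
```

Request:
jog_arm(targets=[[0.02,0.001,0.001,0],[0.05,0.001,0.001,0],[0.08,0.001,0.001,0],[0.11,0.001,0.001,0],[0.125,0.001,0.001,0],[0.132,0.001,0.001,0],[0.135,0.001,0.001,0],[0.137,0.001,0.001,0],[0.138,0.001,0.001,0],[0.138,0.001,0.001,0]])

```text
time: 44.85
tcp_pos: [0.6491, -0.0569, 0.0916]
tool_rot: [0.707, -0.031, 0.706, 0.031]
wrist_force: [-1.3, -0.0, -1.6]
width: 0.0138
```

Request:
jog_arm(targets=[[0.0005,0,0,0],[0.001,0,0,0],[0.001,0,0,0]])

```text
time: 45.22
tcp_pos: [0.6488, -0.0568, 0.0902]
tool_rot: [0.706, -0.031, 0.706, 0.031]
wrist_force: [0.7, -0.3, -0.5]
width: 0.0137
```

Request:
jog_arm(targets=[[0.0005,0,0,0],[0.001,0,0,0],[0.001,0,0,0]])

```text
time: 45.6
tcp_pos: [0.6489, -0.0568, 0.0901]
tool_rot: [0.707, -0.031, 0.706, 0.031]
wrist_force: [-3.0, 0.1, 6.5]
width: 0.0144
```

Request:
jog_arm(targets=[[0,0,0,0],[0,0,0,0],[0,0,0,0],[0,0,0,0],[0,0,0,0]], fingers=0.05)

```text
time: 46.22
tcp_pos: [0.6489, -0.0568, 0.0892]
tool_rot: [0.706, -0.031, 0.706, 0.031]
wrist_force: [0.7, -0.5, 0.3]
width: 0.0502
```

Request:
jog_arm(targets=[[-0.01,0,0,0],[-0.03,0,0,0],[-0.06,0,0,0],[-0.1,0,0,0],[-0.14,0,0,0],[-0.16,0,0,0],[-0.16,0,0,0],[-0.16,0,0,0]])

```text
time: 47.22
tcp_pos: [0.6485, -0.0568, 0.2485]
tool_rot: [0.706, -0.031, 0.707, 0.031]
wrist_force: [-1.5, -0.4, 0.1]
width: 0.0497
```

```bash
python3 -c "
from h import *
im=vision.grab_frame('wrist'); c=cal('wrist'); cv2.imwrite('pics/w9.png',im)
hsv=cv2.cvtColor(im,cv2.COLOR_BGR2HSV); m=cv2.inRange(hsv,(50,80,40),(80,255,255))
n,l,s,ce=cv2.connectedComponentsWithStats(m)
for i in range(1,n):
    if s[i,4]>150: print(s[i],ce[i].round(1),plane(c,ce[i],.082).round(4))
im=vision.grab_frame('scene'); s=vision.grab_frame('side')
cv2.imwrite('pics/f.png',np.hstack([cv2.resize(im[130:350,120:400],(400,314)),cv2.resize(s[120:270,250:440],(398,314))]))
go([0.65,-.057,.25])"
```

```text
[ 296  158   40   41 1242] [315.5 178.1] [ 0.6465 -0.0572  0.082 ]
t 47.38 tcp [ 0.6484 -0.0568  0.2481] jaw 95.0 w 0.0499 F [ 0.  -0.5 -0.4] | shift [-0.0019 -0.0003  0.0016] turn 0.0 dist 0.003 q6 -0.17
```

View pics/w9.png

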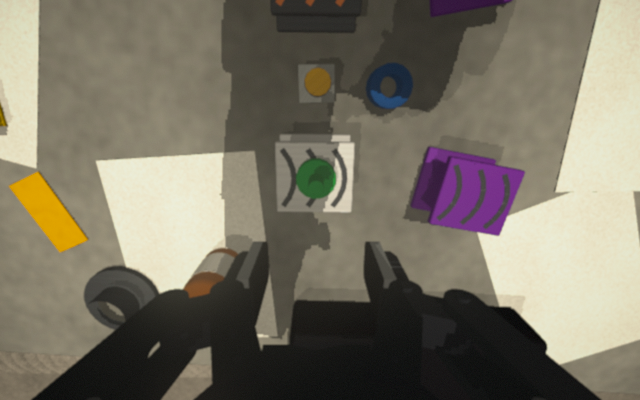

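View pics/f.png

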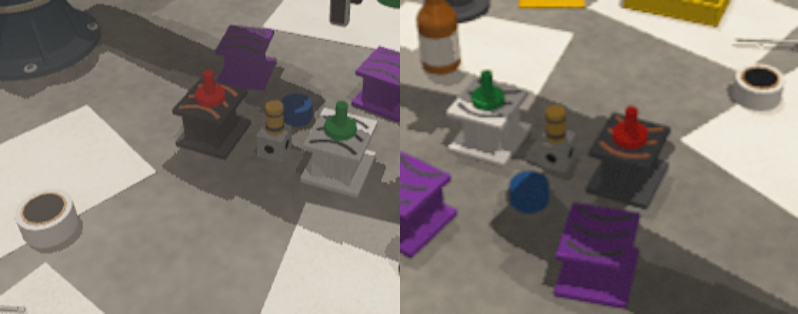

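Green sits centred on bright (316,178) and red on dark, the master is on the riser, and the tape is in place. The ring's bore is hard to see in these small views, so I'll zoom in on it.

```bash
python3 -c "
from h import *
s=vision.grab_frame('side'); a=vision.grab_frame('scene')
k=lambda i:cv2.convertScaleAbs(cv2.resize(i,(400,400),interpolation=cv2.INTER_CUBIC),alpha=1.8,beta=15)
D=cal('side');S=cal('scene')
u=proj(D,[.543,.02,.015]).astype(int);v=proj(S,[.543,.02,.015]).astype(int);print(u,v)
cv2.imwrite('pics/g.png',np.hstack([k(a[v[1]-25:v[1]+25,v[0]-25:v[0]+25]),k(s[u[1]-25:u[1]+25,u[0]-25:u[0]+25])]))
t=plane(S,(153,281),.018)
for n,b,c in(('a',cv2.imread('pics/scene0.png'),a),): print('tape change',np.abs(b[255:305,125:180].astype(int)-c[255:305,125:180]).mean())"
```

```text
[312 211] [326 205]
tape change 40.61187878787879
```

View pics/g.png

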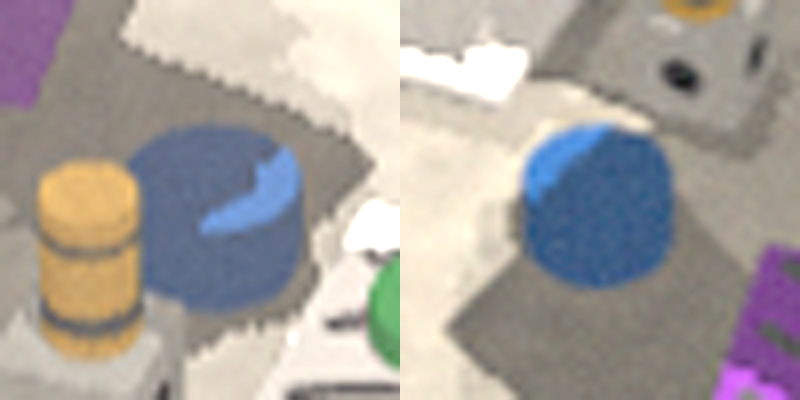

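The ring lies flat, and the gripper's shadow falls across its bore. The tape is still at pixel (153,283), and the brightness change there comes from the shadow.

```bash
python3 -c "
from h import *
job.job_done(); o=get_obs(); print(o['time'],o['wrist_force'],o['width'])"
```

```text
the job is handed in; nothing more can be done
the job is handed in; nothing more can be done
```

The layout is finished and handed in at about 47 s of the 128 s allowed; no verdict is reported.

**Placements and last checks:**

| Item | Where it ended up | Last check |
|---|---|---|
| Riser | midway between the segments | within about 2 mm, measured after it was set down |
| Master | upright on the riser's top | top seen within 3 px of the expected spot |
| Ring gauge | flat at (0.543, 0.020) m, left of the riser | about 85 mm centre to centre, so a gap of about 40 mm |
| Red marker | dark segment's top | within about 2 mm of the measured centre |
| Green marker | bright segment's top | within about 2 mm of the measured centre |

The gripper was open and raised well clear of everything at hand-in.

**Checks that disagreed or were unclear:**
- **Segment positions:** the camera views differed by about 5 mm on where the segment tops are. I used values between them, well inside the 15 mm tolerance.
- **Ring:** its bore could not be made out in the last scene and side views because of shadow. The upright outline and the wrist picture show it lying flat.
- **Tape roll:** a raw pixel comparison of its area showed a large change, which I put down to the arm's shadow. By eye it is still at the same pixels as at the start, and I never moved close to it.

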